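# Unstack the plaster hump moulds onto their bats

## Robot

A 7-joint arm with a two-finger parallel gripper is mounted at the origin on the work surface. World frame = base frame: x ahead of the robot, y to its left, z up, the work surface at z = 0. Lengths are in m, angles in rad, forces in N, time in s.
With the tool pointing down it reaches from about 0.425 to 1.025 m from the base axis. Payload 9.4 kg.
Tool frame: the origin (TCP) lies at the very end of the fingers, on their centre line; the grasp point (between the pads) lies 19 mm behind it (grip_depth is the z of the grasp point in the tool frame, in m); z points along the fingers, y is the line along which they close (so a half turn about z gives the same grasp; the last joint's range is limited). The gripper opens to 93 mm and grips with 3 to 60 N. Pads are 15 mm wide; open, the fingers measure 128 mm over their backs; the gripper's body (75 mm by 188 mm) begins 65 mm behind the grasp point.
Start: joints at [-1.231, 0.599, -0.003, 1.599, 0.002, 0.943, -0.08], TCP at [0.294, 0.663, 0.219] pointing down, gripper open.
Joint ranges: [-2.57, 2.57], [-0.35, 1.97], [-1.29, 1.29], [0.11, 2.56], [-1.05, 4.19], [0.11, 1.86], [-2.63, 2.63]. Speed limits (rad/s): [2.22, 2.22, 3.01, 3.01, 3.14, 3.14, 3.14].

## Interface

Orientations are given as a unit quaternion [w, x, y, z].
In Python, from cell import * gives the robot as it stands.
- The arm moves only by the tool send_rows, never from a script. Its argument "plan" is a list of rows, each an object with "translation": the shift along the tool's x, y, z in m, a list of three; "spin": the turn about the tool's z in degrees; "fingers": the opening, from 0 (shut) to 1 (fully open). In form: [{"translation": [dx, dy, dz], "spin": spin, "fingers": fingers}, ...]. A call has 1 to 20 rows; each row shifts and turns the commanded pose from where the row before left it, along the tool's axes as they then stand; what a row does not reach is not made up. A row lasts 1/12 s, in which the tool goes at most 41.7 mm and 7.16 degrees, less where a joint would pass 70% of its speed; a pose out of reach is approached as far as the arm can. A call with a gripper value outside its range is refused whole. The fingers move at their own pace and stop on an object; "newtons" is the grip in N (left out, the last holds). Time passes only in rows, so rows that do not move let the fingers close. It gives the time, the measured TCP pose, the force, the opening and the grip force at its end, in the units of the state.
- observe(): the state, without advancing time (a new reading comes with each control period).
- grab_frame(name): name is "side" or "top"; returns a dict with "pixels" (420x560x3 uint8, red, green, blue), "fx", "fy", "cx", "cy" (pixels), "eye" and "attitude" of the camera in the world. Camera axes: x right, y up, looking along -z (the intrinsics and any distortion apply to the point x, -y, -z); pixel columns grow to the right and rows downward; lengths in m; the calibration is good to about 2 mm. A picture is of the moment at which its call begins. There is no depth.
- hand_in(): hands the job in; it is judged then, once.
Trained networks look in a picture, given as the dict that the camera call returned (one of the last four; its "shot" number tells which), for a name from the list of things; names that differ only in an ending like _2 or _b are one class to them, and where a whole thing is asked for, a point or a joint stands for the part that bears it (a point fixed in the world has none). Each returns a list of dicts, best first, with "score" (0 to 1); they miss things now and then, are a little off and sometimes report something else, mostly with a low value. They report only what shows in the picture. A call takes as long as a camera call. They do not tell look-alikes from the thing itself.
- regions_of(picture, target): "region" (420x560 bool, what is visible of it) and "uv" ([column, row] in pixels, amid what is visible of it).
- place_of(picture, target): "uv" ([column, row] in pixels: a listed point, or the origin of a listed thing).
The state is a dict: "t": time; "joint_pos": joint angles; "joint_velocities": joint speeds; "effort": joint torques, N m; "ee_pos": TCP position; "ee_rot": TCP orientation; "wrist_force": force on the tool from outside, world axes, zero at the start; "ft_torque": the same for the moment, N m; "grip_width": finger opening in m; "gripper_force": force on a finger pad.
Only numpy, scipy, OpenCV 4.12 (cv2) and the standard library are available. Lean on these libraries where they do the work, as an engineer would, in place of code of your own. Each camera call takes 0.05 s, during which the arm holds its last target. There are 200 camera calls.

## Task

Set up for slab draping: take the stack of plaster hump moulds apart from the top down, one at a time, and set each mould gently (never dropped) in the middle of the plywood bat of its own shape, upright as it stands now, the two long moulds lying lengthwise along their bats. Leave the bisque cup and bowl beside the bats where they are.

Things in the scene. Friction and masses are not known exactly. Their poses are not given: they have to be found in the camera images.
- mould_round: Solid white plaster hump mould, its upper working face brown with clay (a 4 mm high step set 4 mm in from the edge all round); sides vertical. ROUND, 36 mm diameter, 40 mm high, about 60 g. Top of the stack, standing loose on the six-sided mould. Origin: centre of its underside; z up. 
- mould_hex: Solid white plaster hump mould, its upper working face brown with clay (a 4 mm high step set 4 mm in from the edge all round); sides vertical. SIX-SIDED (regular hexagon), 56 mm across the flats, 40 mm high, about 130 g. Third from the table, on the round-ended mould. Origin: centre of its underside; z up. y is the normal of one pair of flats (others every 60 degrees); x points to a corner.
- mould_long: Solid white plaster hump mould, its upper working face brown with clay (a 4 mm high step set 4 mm in from the edge all round); sides vertical. LONG WITH ROUND ENDS, 108 mm long, 56 mm wide, straight along the middle 52 mm, 40 mm high, about 240 g. Second from the table, lying roughly crosswise on the rectangular mould. Origin: centre of its underside; z up. x along its length, y across.
- mould_rect: Solid white plaster hump mould, its upper working face brown with clay (a 4 mm high step set 4 mm in from the edge all round); sides vertical. RECTANGULAR, 150 mm long, 60 mm wide, 42 mm high, about 380 g. Bottom of the stack, on the table. Origin: centre of its underside; z up. x along its length, y across.
- bat_round: Plywood bat lying flat, fixed to the table, 12 mm thick, ROUND, 70 mm diameter. Origin: centre of its underside, so the surface for the mould is at z = 12 mm; z up. All four bats lie around the stack and swap places from start to start.
- bat_hex: Plywood bat lying flat, fixed to the table, 12 mm thick, SIX-SIDED, 90 mm across the flats. Origin: centre of its underside, so the surface for the mould is at z = 12 mm; y is the normal of one pair of flats. All four bats lie around the stack and swap places from start to start.
- bat_long: Plywood bat lying flat, fixed to the table, 12 mm thick, LONG WITH ROUND ENDS, 138 mm by 86 mm. Origin: centre of its underside, so the surface for the mould is at z = 12 mm; x along its length, y across. All four bats lie around the stack and swap places from start to start.
- bat_rect: Plywood bat lying flat, fixed to the table, 12 mm thick, RECTANGULAR, 180 mm by 90 mm. Origin: centre of its underside, so the surface for the mould is at z = 12 mm; x along its length, y across. All four bats lie around the stack and swap places from start to start.
- cup: Bystander, not to be disturbed: pink bisque cup standing loose and upright, 60 mm diameter at the rim, 65 mm high. Origin: centre of its underside. It stands left or right of the work, outside the bats.
- bowl: Bystander, not to be disturbed: pink bisque bowl standing loose, 84 mm diameter at the rim, 40 mm high. Origin: centre of its underside. It stands on the other side from the cup.
Mind the look-alikes: they are no part of the job. Leave any green look-alike of the mould_rect alone. Leave any yellow look-alike of the bat_hex alone.

How it is judged:
By the outcome, as a careful person would: the job done as asked, in the order asked, and still so for the second after the job is handed in, with the robot touching nothing.
It also fails if it takes over 96 s, if anything falls off the work surface, if the arm or the gripper's body presses on something with over 40 N, if the wrist force passes 120 N, or if a joint passes its speed limit or range.

## Working session

There is one attempt and no reset: what is moved stays moved. The work goes in short steps, Python scripts to look and compute and a tool call to move; the robot and the scene stay as the last step left them, time stands still between calls to the robot, and variables do not carry over. Pictures are saved under pics/ and viewed, at most 14 in all, crops included, and the job is handed in when it is done.

Besides the shell and the picture viewer there is one more tool, called as name([rows], argument=value, ...), one row to a line, values as JSON. send_rows: Moves the arm, as the interface text tells. Its arguments: {"type":"object","properties":{"plan":{"type":"array"},"newtons":{"type":"number"}},"required":["plan"]}

```bash
ls; mkdir -p pics; python3 - <<'E'
from cell import *
import cv2
s=observe()
for k in ("t","ee_pos","ee_rot","grip_width","wrist_force"): print(k,s[k])
for n in ("top","side"):
    p=grab_frame(n); cv2.imwrite(f"pics/{n}0.png",p["pixels"][:,:,::-1])
    print({k:v for k,v in p.items() if k!="pixels"})
E
```

```text
pics
t 0.0
ee_pos [0.2932949  0.66249128 0.21778407]
ee_rot [-8.51018799e-05  2.06835731e-01  9.78375383e-01 -7.63146247e-04]
grip_width 0.09324838166566693
wrist_force [-0.16245525 -0.10672776 -0.56230664]
{'fx': 442.2127487639154, 'fy': 442.2127487639154, 'cx': 274.2810074645445, 'cy': 207.7213839172158, 'eye': array([ 0.29398494, -0.01843477,  1.26274129]), 'attitude': array([-0.69610399, -0.07269926,  0.0553689 ,  0.71210135]), 'shot': 1}
{'fx': 492.8730518987762, 'fy': 492.8730518987762, 'cx': 291.00109689526306, 'cy': 213.10628675458383, 'eye': array([ 0.03549335, -0.89933086,  0.79005491]), 'attitude': array([ 0.86370285,  0.44728787, -0.10550958, -0.20692672]), 'shot': 2}
```

View pics/top0.png

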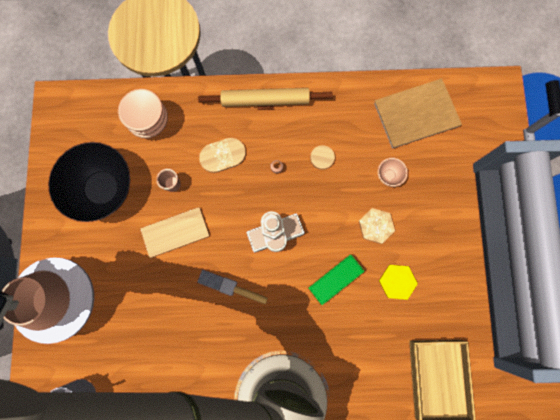

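View pics/side0.png

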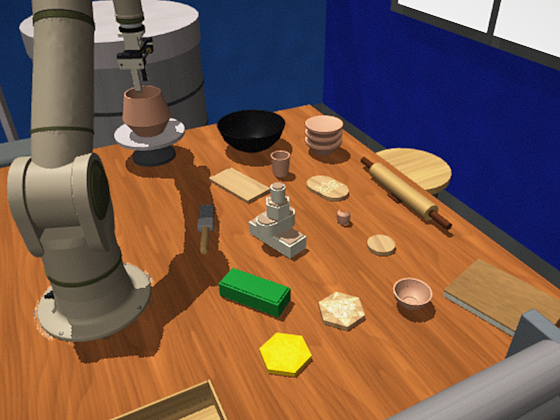

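The top view shows the stack at (272,232). The bats are rect (175,232), long (222,155), round (322,157) and hex (378,226), with the cup at (168,180) and the bowl at (393,172). The green block (336,279) and the solid yellow hexagon (398,282) are the look-alikes. The plywood hexagon at (378,226) and the white moulds in the stack fit the description. I'll fit prism silhouettes to the masks from both cameras.

```bash
cat > h.py <<'E'
from cell import *
import numpy as np, cv2
from scipy.spatial.transform import Rotation as R
from scipy.optimize import minimize
def proj(p,P):
    q=p["attitude"]; c=(np.atleast_2d(P)-p["eye"])@R.from_quat([q[1],q[2],q[3],q[0]]).as_matrix()
    return np.c_[p["cx"]+p["fx"]*c[:,0]/-c[:,2], p["cy"]-p["fy"]*c[:,1]/-c[:,2]]
def back(p,uv,z):
    q=p["attitude"]; d=R.from_quat([q[1],q[2],q[3],q[0]]).apply([(uv[0]-p["cx"])/p["fx"],-(uv[1]-p["cy"])/p["fy"],-1])
    return p["eye"]+d*(z-p["eye"][2])/d[2]
a=np.linspace(0,2*np.pi,48,endpoint=False)
def circ(r): return np.c_[np.cos(a),np.sin(a)]*r
def stad(L,W): c=circ(W/2); c[:,0]+=np.sign(c[:,0])*(L-W)/2; return c
def rect(L,W): return np.array([[1,1],[-1,1],[-1,-1],[1,-1]])*[L/2,W/2]
def hexa(f): t=np.arange(6)*np.pi/3; return np.c_[np.cos(t),np.sin(t)]*f/np.sqrt(3)
SH={"mould_round":(circ(.018),.04,0),"mould_hex":(hexa(.056),.04,60),"mould_long":(stad(.108,.056),.04,180),"mould_rect":(rect(.15,.06),.042,180),
"bat_round":(circ(.035),.012,0),"bat_hex":(hexa(.09),.012,60),"bat_long":(stad(.138,.086),.012,180),"bat_rect":(rect(.18,.09),.012,180)}
S=4
def fill(img,p,name,x,y,yaw,z,val):
    o,h,_=SH[name]
    c,s=np.cos(yaw),np.sin(yaw); w=o@np.array([[c,s],[-s,c]])+[x,y]
    P=np.r_[np.c_[w,np.full(len(w),z)],np.c_[w,np.full(len(w),z+h)]]
    hull=cv2.convexHull((proj(p,P)).astype(np.float32))
    cv2.fillPoly(img,[np.round((hull*S+S/2-.5)*16).astype(np.int32)],val,shift=4)
def up(m): return cv2.resize(m.astype(np.float32),None,fx=S,fy=S,interpolation=cv2.INTER_LINEAR)>.5
def fit(name,views,x0,z,above=()):
    """views: [(picture, mask)], above: [(name,x,y,yaw,z)] drawn over it; returns best (iou,x,y,yaw)"""
    V=[(p,up(m)) for p,m in views]
    def cost(v):
        c=0
        for p,m in V:
            I=np.zeros(m.shape,np.uint8); fill(I,p,name,v[0]/1e3,v[1]/1e3,np.radians(v[2]),z,1)
            for b in above: fill(I,p,*b,0)
            I=I>0; c+=1-(I&m).sum()/max(1,(I|m).sum())
        return c/len(V)
    best=None
    per=SH[name][2]
    for y0 in (range(0,per,15 if per==60 else 30) if per else [0]):
        st=np.array([x0[0]*1e3,x0[1]*1e3,y0])
        r=minimize(cost,st,method="Nelder-Mead",options=dict(initial_simplex=st+np.array([[0,0,0],[8,0,0],[0,8,0],[0,0,12]]),xatol=.05,fatol=1e-4))
        if best is None or r.fun<best.fun: best=r
    return 1-best.fun,best.x[0]/1e3,best.x[1]/1e3,best.x[2]
E
cat > m.py <<'E'
from h import *
P={n:grab_frame(n) for n in ("top","side")}
Z={"mould_round":.122,"mould_hex":.082,"mould_long":.042,"mould_rect":0}
above=[]
for n in SH:
    z=Z.get(n,0); V={};c=None
    for k,p in P.items():
        rs=regions_of(p,n)
        for r in rs[:4]:
            b=back(p,r["uv"],z+SH[n][1]/2)
            print(n,k,round(r["score"],2),np.round(r["uv"]),np.round(b[:2],3),r["region"].sum())
        if rs: V.setdefault(k,rs)
    # pick pair of regions that agree in place
    best=None
    vs=[(p,V[k]) for k,p in P.items() if k in V]
    if not vs: print("NONE",n); continue
    p0,rs0=vs[0]; r0=rs0[0]
    if n.startswith("mould"):
        r0=min(rs0,key=lambda r:np.hypot(*(back(p0,r["uv"],z+.02)[:2]-back(P["top"],[272,232],.1)[:2])))
    elif n=="bat_hex": r0=min(rs0,key=lambda r:np.hypot(*(np.array(r["uv"])-[378,226])))
    b0=back(p0,r0["uv"],z+SH[n][1]/2)
    views=[(p0,r0["region"])]
    for p,rs in vs[1:]:
        r=min(rs,key=lambda r:np.hypot(*(back(p,r["uv"],z+SH[n][1]/2)-b0)[:2]))
        if np.hypot(*(back(p,r["uv"],z+SH[n][1]/2)-b0)[:2])<.05: views.append((p,r["region"]))
    ab=above if n.startswith("mould") else ()
    for vv in ([views]+[[v] for v in views] if len(views)>1 else [views]):
        f=fit(n,vv,b0,z,ab); best=best or f
        print("  FIT",n,len(vv),np.round(f,4), round(np.hypot(f[1],f[2]),3))
    if n.startswith("mould"): above.append((n,best[1],best[2],np.radians(best[3]),z))
for n in ("cup","bowl"):
    for k,p in P.items():
        for r in place_of(p,n)[:2]: print(n,k,round(r["score"],2),np.round(r["uv"]),np.round(back(p,r["uv"],0)[:2],3))
E
python3 m.py
```

```text
mould_round top 0.64 [272. 224.] [0.457 0.014] 180
mould_round side 0.78 [277. 190.] [0.461 0.019] 266
  FIT mould_round 2 [0.8538 0.4587 0.0139 2.474 ] 0.459
  FIT mould_round 1 [0.9322 0.4582 0.0143 0.3118] 0.458
  FIT mould_round 1 [8.60000e-01 4.57500e-01 7.90000e-03 1.37609e+01] 0.458
mould_hex top 0.81 [276. 231.] [0.446 0.004] 177
  FIT mould_hex 1 [0.6848 0.4554 0.0124 4.0617] 0.456
mould_long top 0.73 [277. 242.] [0.418 0.004] 297
mould_long side 0.89 [272. 223.] [0.438 0.001] 666
  FIT mould_long 2 [8.45400e-01 4.49800e-01 1.09000e-02 1.21074e+01] 0.45
  FIT mould_long 1 [8.34200e-01 4.49100e-01 1.15000e-02 1.19431e+01] 0.449
  FIT mould_long 1 [8.80100e-01 4.50800e-01 9.40000e-03 1.95014e+02] 0.451
mould_rect top 0.96 [338. 280.] [ 0.315 -0.162] 1170
mould_rect top 0.72 [288. 231.] [ 0.454 -0.026] 666
mould_rect side 0.68 [286. 239.] [ 0.462 -0.022] 938
mould_rect side 0.6 [253. 292.] [ 0.313 -0.159] 2159
  FIT mould_rect 2 [8.804000e-01 4.523000e-01 6.900000e-03 1.088884e+02] 0.452
  FIT mould_rect 1 [ 8.65300e-01  4.52400e-01  7.30000e-03 -7.03116e+01] 0.452
  FIT mould_
[... 760 characters left out ...]
 1 [ 0.9713  0.4662 -0.281  12.4153] 0.544
  FIT bat_hex 1 [ 0.9703  0.4672 -0.2825 11.8766] 0.546
bat_long top 0.6 [220. 154.] [0.69  0.168] 1166
bat_long side 0.67 [331. 187.] [0.7   0.156] 747
  FIT bat_long 2 [  0.9468   0.6898   0.1597 105.924 ] 0.708
  FIT bat_long 1 [  0.9628   0.6894   0.1607 105.5002] 0.708
  FIT bat_long 1 [  0.9459   0.6894   0.1574 106.9743] 0.707
bat_rect top 0.78 [174. 234.] [0.455 0.299] 2021
bat_rect top 0.4 [391. 171.] [ 0.625 -0.332] 688
  FIT bat_rect 1 [  0.9502   0.4614   0.2986 109.3069] 0.55
cup top 0.55 [172. 184.] [0.603 0.311]
cup side 0.97 [281. 174.] [0.605 0.301]
bowl top 0.79 [388. 174.] [ 0.617 -0.325]
bowl side 0.91 [411. 304.] [ 0.617 -0.33 ]
```

```bash
cat > go.py <<'E'
import sys; from h import *
def plan(x,y,z,deg,s=None):
    """closing line (tool y) at deg from world x, mod 180; shift given in the tool's axes before the spin"""
    s=s or observe(); q=s["ee_rot"]; M=R.from_quat([q[1],q[2],q[3],q[0]])
    d=M.inv().apply(np.array([x,y,z])-s["ee_pos"])
    c=np.degrees(np.arctan2(M.as_matrix()[1,1],M.as_matrix()[0,1]))
    sp=-((deg-c+90)%180-90)  # tool z is down
    print("t",round(s["t"],2),"pos",np.round(s["ee_pos"],4),"close deg",round(c,1),"j7",np.round(s["joint_pos"][6],2),"width",round(s["grip_width"],4))
    print("shift mm",np.round(d*1e3,1),"len",round(np.linalg.norm(d)*1e3),"spin",round(sp,1))
    # axis dirs in world after the spin
    M2=M*R.from_euler("z",sp,degrees=True); print("shift if spun first",np.round(M2.inv().apply(np.array([x,y,z])-s["ee_pos"])*1e3,1))
if __name__=="__main__": plan(*map(float,sys.argv[1:5]))
E
python3 - <<'E'
from h import *
t=grab_frame("top")["pixels"]; s=grab_frame("side")["pixels"]
A=cv2.resize(t[200:270,235:315],(480,420),interpolation=cv2.INTER_CUBIC)
B=cv2.resize(s[175:265,240:315],(320,384),interpolation=cv2.INTER_CUBIC); B=cv2.copyMakeBorder(B,0,36,0,0,0)
cv2.imwrite("pics/stack.png",np.hstack([A,B])[:,:,::-1])
E
python3 go.py .4585 .014 .22 100; python3 go.py .4585 .014 .22 0 |tail -2
```

```text
t 1.3 pos [0.2935 0.6629 0.2186] close deg 66.1 j7 -0.08 width 0.093
shift mm [-413.6 -526.6   -1.4] len 670 spin -33.9
shift if spun first [ -49.8 -667.7   -1.4]
shift mm [-413.6 -526.6   -1.4] len 670 spin 66.1
shift if spun first [-648.9  165.    -1.4]
```

View pics/stack.png

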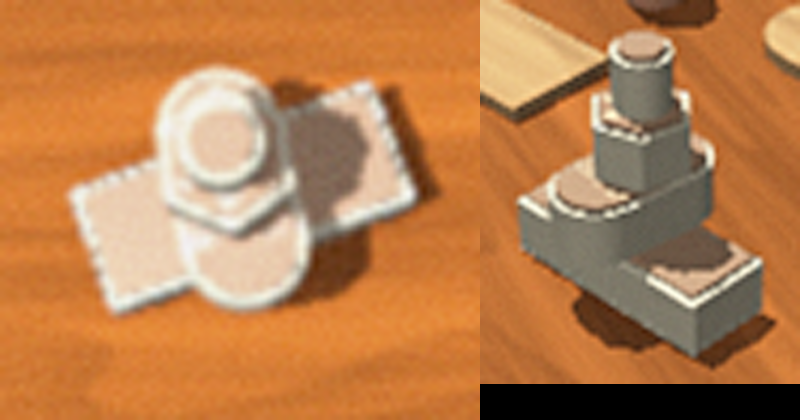

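Left half of the crop: the white plaster stack, round on hex on round-ended on rectangular, as listed. The green block is plainly not it. I'll move over it and compute the hex yaw from its corners.

send_rows([
  {"translation": [0, 0, -0.03], "spin": 0, "fingers": 1},
  {"translation": [-0.0235, -0.03, 0], "spin": 0, "fingers": 0.8},
  {"translation": [-0.0235, -0.03, 0], "spin": 0, "fingers": 0.8},
  {"translation": [-0.0235, -0.03, 0], "spin": 0, "fingers": 0.8},
  {"translation": [-0.0235, -0.03, 0], "spin": 0, "fingers": 0.8},
  {"translation": [-0.0235, -0.03, 0], "spin": 0, "fingers": 0.8},
  {"translation": [-0.0235, -0.03, 0], "spin": 0, "fingers": 0.8},
  {"translation": [-0.0235, -0.03, 0], "spin": 0, "fingers": 0.8},
  {"translation": [-0.0235, -0.03, 0], "spin": 0, "fingers": 0.8},
  {"translation": [-0.0235, -0.03, 0], "spin": 0, "fingers": 0.8},
  {"translation": [-0.0235, -0.03, 0], "spin": 0, "fingers": 0.8},
  {"translation": [-0.0235, -0.03, 0], "spin": 0, "fingers": 0.8},
  {"translation": [-0.0235, -0.03, 0], "spin": 0, "fingers": 0.8},
  {"translation": [-0.0235, -0.03, 0], "spin": 0, "fingers": 0.8},
  {"translation": [-0.0235, -0.03, 0], "spin": 0, "fingers": 0.8},
  {"translation": [-0.0235, -0.03, 0], "spin": 0, "fingers": 0.8},
  {"translation": [-0.0235, -0.03, 0], "spin": 0, "fingers": 0.8},
  {"translation": [-0.014, -0.0166, 0], "spin": 0, "fingers": 0.8},
  {"translation": [0, 0, 0], "spin": 0, "fingers": 0.8},
])

```text
t: 2.88
ee_pos: [0.45, 0.0463, 0.249]
ee_rot: [0.001, 0.21, 0.978, -0.0]
wrist_force: [-0.3, 0.7, 0.6]
grip_width: 0.0741
gripper_force: 0.0
```

```bash
python3 go.py .4585 .014 .133 66; python3 - <<'E'
from h import *
p=grab_frame("top")
C=[back(p,[235+(a-2.5)/6,200+(b-2.5)/6],.118)[:2] for a,b in ((165,190),(230,232),(297,185))]
print(np.round(C,4)); d=C[0]-C[2]; print(np.linalg.norm(d),np.degrees(np.arctan2(d[1],d[0])), (C[0]+C[2])/2+ (((C[0]+C[2])/2)-C[1]), np.linalg.norm(C[0]-C[1]),np.linalg.norm(C[2]-C[1]))
E
```

```text
t 2.88 pos [0.45   0.0463 0.249 ] close deg 65.7 j7 0.97 width 0.0741
shift mm [-20.8 -25.9 116.1] len 121 spin -0.3
shift if spun first [-20.7 -26.  116.1]
[[ 0.4427  0.0407]
 [ 0.4237  0.0128]
 [ 0.4435 -0.0167]]
0.057430772699031934 90.82326827331494 [0.46248379 0.01116989] 0.033756904358635306 0.03555168565800789
```

```bash
python3 go.py .4585 .014 .133 66
```

```text
t 2.93 pos [0.4496 0.0488 0.2489] close deg 65.8 j7 0.97 width 0.0748
shift mm [-22.3 -28.1 115.9] len 121 spin -0.2
shift if spun first [-22.2 -28.2 115.9]
```

send_rows([
  {"translation": [-0.0215, -0.027, 0], "spin": 0, "fingers": 0.8},
  {"translation": [0, 0, 0.03], "spin": 0, "fingers": 0.8},
  {"translation": [0, 0, 0], "spin": 0, "fingers": 0.8},
  {"translation": [0, 0, 0], "spin": 0, "fingers": 0.8},
])

```text
t: 3.27
ee_pos: [0.4568, 0.0187, 0.2181]
ee_rot: [-0.002, 0.206, 0.978, -0.0]
wrist_force: [0.0, -0.0, -0.1]
grip_width: 0.0742
gripper_force: 0.0
```

```bash
python3 go.py .4585 .014 .133 66; python3 - <<'E'
from h import *
p=grab_frame("side"); 
x=[observe()["ee_pos"]]
for i in range(3): p=grab_frame("side"); x.append(observe()["ee_pos"])
print(np.round(x,4))
c=p["pixels"][120:220,220:345]; cv2.imwrite("pics/a1.png",cv2.resize(c,(750,600),interpolation=cv2.INTER_CUBIC)[:,:,::-1])
E
```

```text
t 3.27 pos [0.4568 0.0187 0.2181] close deg 66.2 j7 1.06 width 0.0742
shift mm [-3.7 -3.5 85.1] len 85 spin 0.2
shift if spun first [-3.7 -3.5 85.1]
[[0.4573 0.0189 0.2188]
 [0.4578 0.019  0.2192]
 [0.458  0.0189 0.2194]
 [0.4581 0.0187 0.2195]]
```

View pics/a1.png

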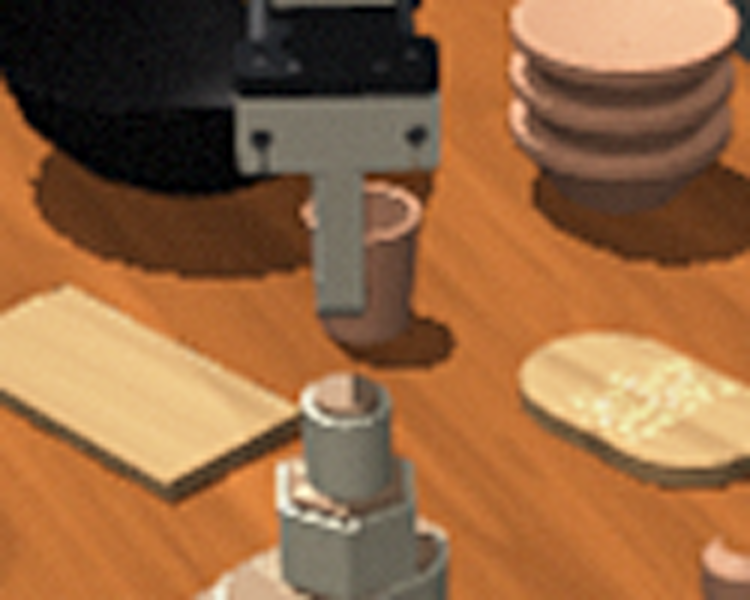

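send_rows([
  {"translation": [-0.002, -0.0042, 0.025], "spin": 0, "fingers": 0.75},
  {"translation": [0, 0, 0.03], "spin": 0, "fingers": 0.7},
  {"translation": [0, 0, 0.024], "spin": 0, "fingers": 0.65},
  {"translation": [0, 0, 0.008], "spin": 0, "fingers": 0.55},
  {"translation": [0, 0, 0], "spin": 0, "fingers": 0.5},
  {"translation": [0, 0, 0], "spin": 0, "fingers": 0.45},
  {"translation": [0, 0, 0], "spin": 0, "fingers": 0.4},
  {"translation": [0, 0, 0], "spin": 0, "fingers": 0.3},
  {"translation": [0, 0, 0], "spin": 0, "fingers": 0.3},
  {"translation": [0, 0, 0], "spin": 0, "fingers": 0.3},
  {"translation": [0, 0, 0], "spin": 0, "fingers": 0.3},
], newtons=12)

```text
t: 4.38
ee_pos: [0.4588, 0.0131, 0.1329]
ee_rot: [0.001, 0.207, 0.978, 0.001]
wrist_force: [-0.8, 0.5, 8.7]
grip_width: 0.0356
gripper_force: 12.0
```

```bash
python3 go.py .673 -.136 .2 66;  python3 -c "
from h import *
print(observe()['gripper_force'])"
```

```text
t 4.38 pos [0.4588 0.0131 0.1329] close deg 66.1 j7 1.11 width 0.0356
shift mm [-256.4  -49.6  -66.6] len 269 spin 0.1
shift if spun first [-256.5  -49.   -66.6]
12.002609521150589
```

send_rows([
  {"translation": [0, 0, -0.005], "spin": 0, "fingers": 0.3},
  {"translation": [0, 0, -0.015], "spin": 0, "fingers": 0.3},
  {"translation": [0, 0, -0.025], "spin": 0, "fingers": 0.3},
  {"translation": [-0.012, -0.003, -0.015], "spin": 0, "fingers": 0.3},
  {"translation": [-0.025, -0.005, 0], "spin": 0, "fingers": 0.3},
  {"translation": [-0.032, -0.006, 0], "spin": 0, "fingers": 0.3},
  {"translation": [-0.035, -0.007, 0], "spin": 0, "fingers": 0.3},
  {"translation": [-0.035, -0.007, 0], "spin": 0, "fingers": 0.3},
  {"translation": [-0.035, -0.007, 0], "spin": 0, "fingers": 0.3},
  {"translation": [-0.035, -0.007, 0], "spin": 0, "fingers": 0.3},
  {"translation": [-0.025, -0.005, 0], "spin": 0, "fingers": 0.3},
  {"translation": [-0.015, -0.002, 0.01], "spin": 0, "fingers": 0.3},
  {"translation": [-0.005, 0, 0.02], "spin": 0, "fingers": 0.3},
  {"translation": [0, 0, 0.03], "spin": 0, "fingers": 0.3},
  {"translation": [0, 0, 0.03], "spin": 0, "fingers": 0.3},
  {"translation": [0, 0, 0.02], "spin": 0, "fingers": 0.3},
  {"translation": [0, 0, 0], "spin": 0, "fingers": 0.3},
  {"translation": [0, 0, 0], "spin": 0, "fingers": 0.3},
  {"translation": [0, 0, 0], "spin": 0, "fingers": 0.3},
])

```text
t: 5.97
ee_pos: [0.6711, -0.1349, 0.0832]
ee_rot: [0.001, 0.207, 0.978, -0.0]
wrist_force: [0.2, -0.1, 0.4]
grip_width: 0.0358
gripper_force: 12.0
```

```bash
cat > pk.py <<'E'
import sys; from h import *
n,x0,y0,x1,y1=sys.argv[1],*map(int,sys.argv[2:6])
W=[]
for k in range(2): p=grab_frame(n); W.append(observe()["wrist_force"])
print("F",np.round(W,1)); c=p["pixels"][y0:y1,x0:x1]; f=min(800/(x1-x0),600/(y1-y0))
cv2.imwrite("pics/"+sys.argv[6],cv2.resize(c,None,fx=f,fy=f,interpolation=cv2.INTER_CUBIC)[:,:,::-1])
E
python3 pk.py side 240 100 440 260 b1.png;python3 go.py .673 -.136 .023 66
```

```text
F [[ 0.6  0.4 -0.8]
 [-0.3 -1.1  0.2]]
t 6.07 pos [ 0.6714 -0.1349  0.0837] close deg 66.1 j7 1.38 width 0.0356
shift mm [-1.7 -0.4 60.8] len 61 spin 0.1
shift if spun first [-1.7 -0.4 60.8]
```

View pics/b1.png

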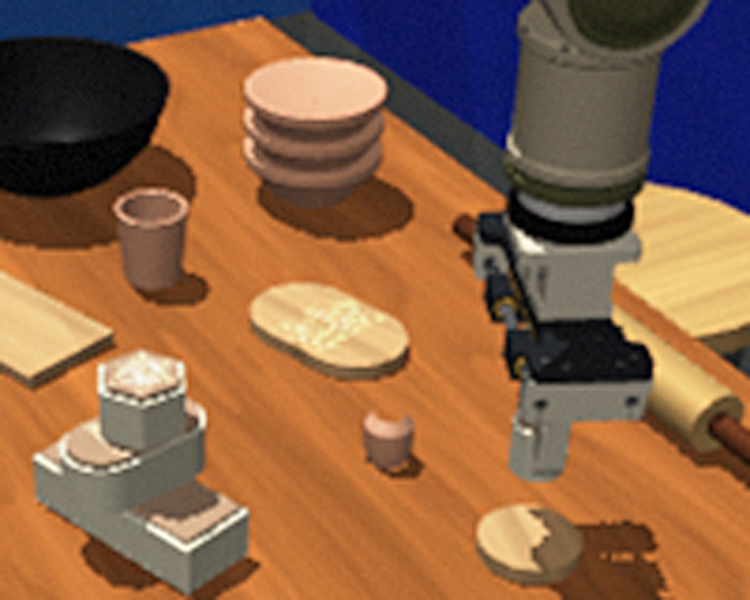

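The round mould is held above its bat (crop 530,540) and the stack is undisturbed. Lowering.

send_rows([
  {"translation": [-0.0017, 0, 0.02], "spin": 0, "fingers": 0.3},
  {"translation": [0, 0, 0.02], "spin": 0, "fingers": 0.3},
  {"translation": [0, 0, 0.01], "spin": 0, "fingers": 0.3},
  {"translation": [0, 0, 0.006], "spin": 0, "fingers": 0.3},
  {"translation": [0, 0, 0.002], "spin": 0, "fingers": 0.3},
  {"translation": [0, 0, 0.001], "spin": 0, "fingers": 0.3},
  {"translation": [0, 0, 0.001], "spin": 0, "fingers": 0.3},
  {"translation": [0, 0, 0], "spin": 0, "fingers": 0.3},
  {"translation": [0, 0, 0], "spin": 0, "fingers": 0.3},
])

```text
t: 6.82
ee_pos: [0.6723, -0.1355, 0.023]
ee_rot: [0.001, 0.207, 0.978, 0.0]
wrist_force: [-2.8, 0.8, 6.8]
grip_width: 0.0355
gripper_force: 12.0
```

```bash
cat > hx.py <<'E'
from h import *
import sys
P={n:grab_frame(n) for n in ("top","side")}
print("F",observe()["wrist_force"],observe()["ee_pos"])
def do(n,z,near,above=()):
    vs=[]
    for p in P.values():
        u=proj(p,[*near,z+.02])[0]; rs=regions_of(p,n)
        rs=[r for r in rs if np.hypot(*(r["uv"]-u))<14]
        if rs: vs.append((p,rs[0]["region"]))
    for vv in ([vs]+[[v] for v in vs] if len(vs)>1 else [vs]):
        if vv: print(n,len(vv),np.round(fit(n,vv,near,z,above),4))
if __name__=="__main__":
    n,z,x,y=sys.argv[1],*map(float,sys.argv[2:5]); do(n,z,[x,y])
E
python3 hx.py mould_hex .082 .456 .0125
```

```text
F [-2.55981592  0.5571725   6.07260636] [ 0.67233858 -0.13550226  0.02305409]
mould_hex 1 [9.53700e-01 4.56700e-01 8.00000e-03 6.45802e+01]
```

send_rows([
  {"translation": [0, 0, 0], "spin": 0, "fingers": 0.45},
  {"translation": [0, 0, 0], "spin": 0, "fingers": 0.6},
  {"translation": [0, 0, 0], "spin": 0, "fingers": 0.7},
  {"translation": [0, 0, -0.01], "spin": 0, "fingers": 0.8},
  {"translation": [0, 0, -0.03], "spin": 0, "fingers": 0.9},
  {"translation": [0, 0, -0.041], "spin": 0, "fingers": 0.9},
  {"translation": [0, 0, -0.041], "spin": 0, "fingers": 0.9},
  {"translation": [0, 0, -0.03], "spin": 0, "fingers": 0.9},
])

```text
t: 7.68
ee_pos: [0.6726, -0.1357, 0.1777]
ee_rot: [0.001, 0.207, 0.978, 0.0]
wrist_force: [0.1, 0.5, -0.2]
grip_width: 0.0815
gripper_force: 0.0
```

```bash
python3 hx.py mould_hex .082 .456 .0125;python3 hx.py mould_round .012 .673 -.136; python3 go.py .456 .0115 .15 92;python3 go.py .456 .0115 .15 32
```

```text
F [ 1.1694816  -0.27975659 -0.07607248] [ 0.67485864 -0.13626587  0.18038527]
mould_hex 1 [0.8919 0.4563 0.0109 4.0765]
F [ 0.11368944  0.08054704 -0.00945371] [ 0.67116765 -0.13510613  0.17276528]
mould_round 1 [ 0.9353  0.6693 -0.1411 25.7345]
t 8.08 pos [ 0.6711 -0.1352  0.1721] close deg 66.1 j7 1.37 width 0.0836
shift mm [256.   47.1  22.7] len 261 spin -25.9
shift if spun first [209.8 154.1  22.7]
t 8.08 pos [ 0.6711 -0.1352  0.1721] close deg 66.1 j7 1.37 width 0.0836
shift mm [256.   47.1  22.7] len 261 spin 34.1
shift if spun first [ 238.4 -104.7   22.7]
```

send_rows([
  {"translation": [0.015, 0.003, 0], "spin": 0, "fingers": 0.95},
  {"translation": [0.028, 0.005, 0], "spin": 0, "fingers": 0.95},
  {"translation": [0.035, 0.0065, 0], "spin": 0, "fingers": 0.95},
  {"translation": [0.035, 0.0065, 0], "spin": 0, "fingers": 0.95},
  {"translation": [0.035, 0.0065, 0], "spin": 0, "fingers": 0.95},
  {"translation": [0.035, 0.0065, 0], "spin": 0, "fingers": 0.95},
  {"translation": [0.035, 0.0065, 0], "spin": 0, "fingers": 0.95},
  {"translation": [0.025, 0.005, 0], "spin": 0, "fingers": 0.95},
  {"translation": [0.013, 0.0016, 0], "spin": 0, "fingers": 0.95},
  {"translation": [0, 0, 0], "spin": 6.4, "fingers": 0.95},
  {"translation": [0, 0, 0.005], "spin": 6.4, "fingers": 0.95},
  {"translation": [0, 0, 0.007], "spin": 6.4, "fingers": 0.95},
  {"translation": [0, 0, 0.007], "spin": 6.4, "fingers": 0.95},
  {"translation": [0, 0, 0.003], "spin": 6.4, "fingers": 0.95},
  {"translation": [0, 0, 0], "spin": 0, "fingers": 0.95},
  {"translation": [0, 0, 0], "spin": 0, "fingers": 0.95},
  {"translation": [0, 0, 0], "spin": 0, "fingers": 0.95},
  {"translation": [0, 0, 0], "spin": 0, "fingers": 0.95},
])

```text
t: 9.58
ee_pos: [0.4571, 0.0112, 0.1517]
ee_rot: [0.0, 0.467, 0.884, 0.0]
wrist_force: [0.1, 0.2, 1.0]
grip_width: 0.088
gripper_force: 0.0
```

```bash
python3 go.py .456 .0115 .093 34; python3 pk.py side 220 100 345 200 c1.png; python3 go.py .456 .0115 .093 34
```

```text
t 9.58 pos [0.4571 0.0112 0.1517] close deg 34.3 j7 0.71 width 0.088
shift mm [ 0.9 -0.8 58.7] len 59 spin 0.3
shift if spun first [ 0.9 -0.8 58.7]
F [[-0.6  0.5  0. ]
 [-0.2 -0.1 -0.2]]
t 9.68 pos [0.4571 0.0112 0.1518] close deg 34.2 j7 0.71 width 0.0882
shift mm [ 0.9 -0.7 58.8] len 59 spin 0.2
shift if spun first [ 0.9 -0.7 58.8]
```

View pics/c1.png

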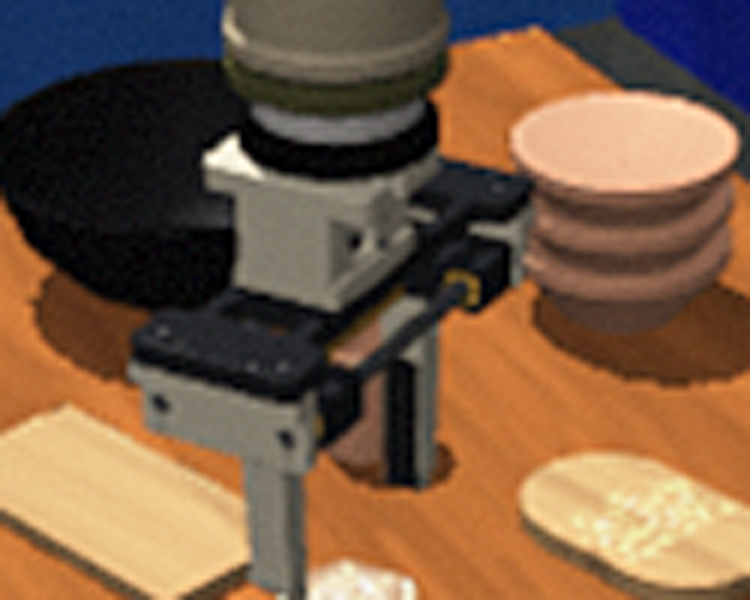

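The fingers (crop columns 275 and 410) straddle the hex (360). Descending and closing.

send_rows([
  {"translation": [0.001, -0.0007, 0.02], "spin": 0, "fingers": 0.95},
  {"translation": [0, 0, 0.02], "spin": 0, "fingers": 0.95},
  {"translation": [0, 0, 0.013], "spin": 0, "fingers": 0.9},
  {"translation": [0, 0, 0.0055], "spin": 0, "fingers": 0.8},
  {"translation": [0, 0, 0], "spin": 0, "fingers": 0.75},
  {"translation": [0, 0, 0], "spin": 0, "fingers": 0.7},
  {"translation": [0, 0, 0], "spin": 0, "fingers": 0.65},
  {"translation": [0, 0, 0], "spin": 0, "fingers": 0.6},
  {"translation": [0, 0, 0], "spin": 0, "fingers": 0.5},
  {"translation": [0, 0, 0], "spin": 0, "fingers": 0.5},
  {"translation": [0, 0, 0], "spin": 0, "fingers": 0.5},
], newtons=20)

```text
t: 10.6
ee_pos: [0.4564, 0.0118, 0.0939]
ee_rot: [0.001, 0.468, 0.883, 0.001]
wrist_force: [0.6, -0.7, 6.8]
grip_width: 0.0563
gripper_force: 19.9
```

```bash
python3 go.py .4667 -.2818 .1 42.5
```

```text
t 10.6 pos [0.4564 0.0118 0.0939] close deg 34.1 j7 0.76 width 0.0563
shift mm [-248.8 -156.2   -6.2] len 294 spin -8.4
shift if spun first [-223.4 -190.8   -6.2]
```

send_rows([
  {"translation": [0, 0, -0.005], "spin": 0, "fingers": 0.5},
  {"translation": [0, 0, -0.015], "spin": 0, "fingers": 0.5},
  {"translation": [0, 0, -0.02], "spin": 0, "fingers": 0.5},
  {"translation": [-0.009, -0.006, -0.01], "spin": 0, "fingers": 0.5},
  {"translation": [-0.02, -0.0125, 0], "spin": 0, "fingers": 0.5},
  {"translation": [-0.03, -0.019, 0], "spin": 0, "fingers": 0.5},
  {"translation": [-0.03, -0.019, 0], "spin": 0, "fingers": 0.5},
  {"translation": [-0.03, -0.019, 0], "spin": 0, "fingers": 0.5},
  {"translation": [-0.03, -0.019, 0], "spin": 0, "fingers": 0.5},
  {"translation": [-0.03, -0.019, 0], "spin": 0, "fingers": 0.5},
  {"translation": [-0.03, -0.019, 0], "spin": 0, "fingers": 0.5},
  {"translation": [-0.022, -0.0135, 0], "spin": 0, "fingers": 0.5},
  {"translation": [-0.012, -0.007, 0.005], "spin": 0, "fingers": 0.5},
  {"translation": [-0.0058, -0.0032, 0.015], "spin": 0, "fingers": 0.5},
  {"translation": [0, 0, 0.02], "spin": -4.2, "fingers": 0.5},
  {"translation": [0, 0, 0.015], "spin": -4.2, "fingers": 0.5},
  {"translation": [0, 0, 0], "spin": 0, "fingers": 0.5},
  {"translation": [0, 0, 0], "spin": 0, "fingers": 0.5},
  {"translation": [0, 0, 0], "spin": 0, "fingers": 0.5},
])

```text
t: 12.18
ee_pos: [0.4661, -0.282, 0.0889]
ee_rot: [0.0, 0.404, 0.915, -0.0]
wrist_force: [-0.6, -0.2, -2.0]
grip_width: 0.056
gripper_force: 19.9
```

```bash
python3 pk.py side 230 170 430 320 d1.png; python3 go.py .4667 -.2818 .0239 42.5
```

```text
F [[ 0.2 -0.6 -1.4]
 [-0.4  0.3 -1.2]]
t 12.28 pos [ 0.4665 -0.282   0.0892] close deg 42.4 j7 1.38 width 0.0558
shift mm [ 0.1  0.2 65.3] len 65 spin -0.1
shift if spun first [ 0.1  0.2 65.3]
```

View pics/d1.png

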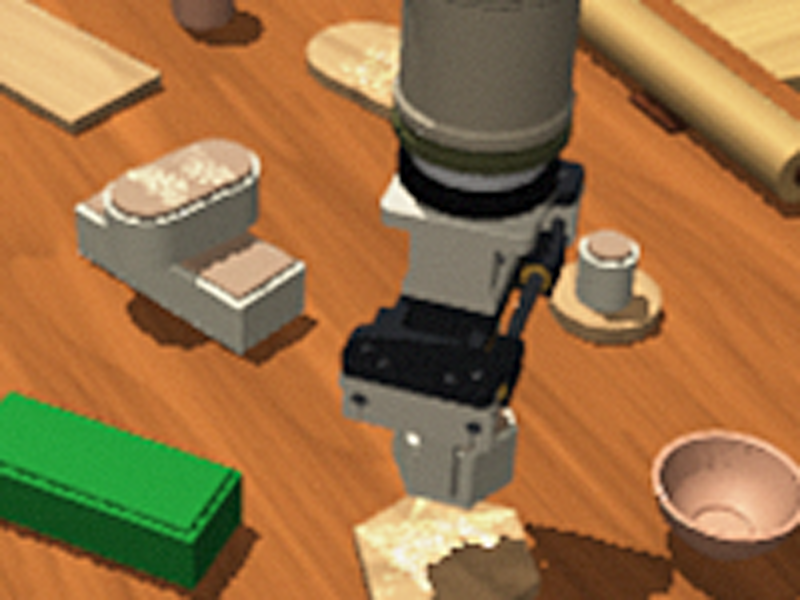

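The round mould stands centred on its bat (crop 607,290). The hex mould is held over its own bat and the long mould is fully in view. Lowering.

send_rows([
  {"translation": [0, 0, 0.02], "spin": 0, "fingers": 0.5},
  {"translation": [0, 0, 0.02], "spin": 0, "fingers": 0.5},
  {"translation": [0, 0, 0.013], "spin": 0, "fingers": 0.5},
  {"translation": [0, 0, 0.007], "spin": 0, "fingers": 0.5},
  {"translation": [0, 0, 0.003], "spin": 0, "fingers": 0.5},
  {"translation": [0, 0, 0.001], "spin": 0, "fingers": 0.5},
  {"translation": [0, 0, 0.001], "spin": 0, "fingers": 0.5},
  {"translation": [0, 0, 0], "spin": 0, "fingers": 0.5},
  {"translation": [0, 0, 0], "spin": 0, "fingers": 0.5},
])

```text
t: 13.03
ee_pos: [0.4665, -0.2821, 0.0239]
ee_rot: [0.001, 0.403, 0.915, -0.0]
wrist_force: [-0.6, 1.0, 1.8]
grip_width: 0.056
gripper_force: 19.9
```

```bash
python3 hx.py mould_long .042 .45 .011; python3 hx.py mould_round .012 .673 -.136; python3 hx.py bat_round 0 .673 -.136
```

```text
F [-0.79899384  0.1256954   5.70431523] [ 0.46645098 -0.28209081  0.0239086 ]
mould_long 2 [9.271000e-01 4.501000e-01 1.170000e-02 1.926966e+02]
mould_long 1 [9.67600e-01 4.49600e-01 1.25000e-02 1.25615e+01]
mould_long 1 [9.5470e-01 4.4850e-01 6.8000e-03 1.3845e+01]
F [-0.28371385  0.45936233  6.5899    ] [ 0.46647327 -0.28207882  0.02391112]
mould_round 2 [ 0.8163  0.6726 -0.1358  6.2171]
mould_round 1 [ 0.7917  0.6715 -0.1346  0.6211]
mould_round 1 [ 0.8816  0.6716 -0.1381 10.1926]
F [-0.4413189   0.65481999  6.06141238] [ 0.46645654 -0.28208824  0.02388653]
bat_round 2 [ 0.4857  0.6741 -0.1359  5.104 ]
bat_round 1 [ 0.5242  0.6734 -0.134   1.4789]
bat_round 1 [ 0.4754  0.6737 -0.1403  1.5653]
```

send_rows([
  {"translation": [0, 0, 0], "spin": 0, "fingers": 0.65},
  {"translation": [0, 0, 0], "spin": 0, "fingers": 0.75},
  {"translation": [0, 0, 0], "spin": 0, "fingers": 0.85},
  {"translation": [0, 0, -0.01], "spin": 0, "fingers": 0.9},
  {"translation": [0, 0, -0.03], "spin": 0, "fingers": 0.95},
  {"translation": [0, 0, -0.04], "spin": 0, "fingers": 0.95},
  {"translation": [0, 0, -0.02], "spin": 0, "fingers": 0.95},
  {"translation": [0, 0, 0], "spin": 0, "fingers": 0.95},
])

```text
t: 14.3
ee_pos: [0.4677, -0.283, 0.1278]
ee_rot: [0.003, 0.403, 0.915, -0.0]
wrist_force: [1.2, 0.1, -0.2]
grip_width: 0.0881
gripper_force: 0.0
```

```bash
python3 hx.py mould_hex .012 .4667 -.282; python3 go.py .45 .0115 .12 102.8
```

```text
F [-0.5628895  -0.32137239 -0.82911959] [ 0.46645617 -0.2818905   0.12435851]
mould_hex 1 [ 0.9617  0.4648 -0.2852 13.7573]
t 14.5 pos [ 0.4656 -0.2815  0.1227] close deg 42.5 j7 1.37 width 0.088
shift mm [226.5 186.5   2.8] len 293 spin -60.3
shift if spun first [-49.7 289.2   2.8]
```

send_rows([
  {"translation": [0.012, 0.01, 0], "spin": 0, "fingers": 0.95},
  {"translation": [0.022, 0.018, 0], "spin": 0, "fingers": 0.95},
  {"translation": [0.028, 0.023, 0], "spin": 0, "fingers": 0.95},
  {"translation": [0.028, 0.023, 0], "spin": 0, "fingers": 0.95},
  {"translation": [0.028, 0.023, 0], "spin": 0, "fingers": 0.95},
  {"translation": [0.028, 0.023, 0], "spin": 0, "fingers": 0.95},
  {"translation": [0.028, 0.023, 0], "spin": 0, "fingers": 0.95},
  {"translation": [0.025, 0.021, 0], "spin": 0, "fingers": 0.95},
  {"translation": [0.018, 0.015, 0], "spin": 0, "fingers": 0.95},
  {"translation": [0.0095, 0.0075, 0], "spin": 0, "fingers": 0.95},
  {"translation": [0, 0, 0], "spin": -6.7, "fingers": 0.95},
  {"translation": [0, 0, 0], "spin": -6.7, "fingers": 0.95},
  {"translation": [0, 0, 0], "spin": -6.7, "fingers": 0.95},
  {"translation": [0, 0, 0], "spin": -6.7, "fingers": 0.95},
  {"translation": [0, 0, 0], "spin": -6.7, "fingers": 0.95},
  {"translation": [0, 0, 0], "spin": -6.7, "fingers": 0.95},
  {"translation": [0, 0, 0], "spin": -6.7, "fingers": 0.95},
  {"translation": [0, 0, 0], "spin": -6.7, "fingers": 0.95},
  {"translation": [0, 0, 0], "spin": -6.7, "fingers": 0.95},
  {"translation": [0, 0, 0], "spin": 0, "fingers": 0.95},
])

```text
t: 16.17
ee_pos: [0.4497, 0.0109, 0.1221]
ee_rot: [-0.001, -0.114, 0.993, 0.0]
wrist_force: [-0.7, 0.3, -0.2]
grip_width: 0.0884
gripper_force: 0.0
```

send_rows([
  {"translation": [0, 0, 0], "spin": 0, "fingers": 0.95},
  {"translation": [0, 0, 0], "spin": 0, "fingers": 0.95},
])

```text
t: 16.33
ee_pos: [0.45, 0.011, 0.1225]
ee_rot: [-0.001, -0.11, 0.994, 0.0]
wrist_force: [1.1, -0.2, -0.0]
grip_width: 0.0879
gripper_force: 0.0
```

```bash
python3 go.py .45 .0115 .053 102.8
```

```text
t 16.33 pos [0.45   0.011  0.1225] close deg 102.6 j7 1.56 width 0.0879
shift mm [-0.2  0.5 69.5] len 70 spin -0.2
shift if spun first [-0.2  0.5 69.5]
```

send_rows([
  {"translation": [0, 0.0005, 0.02], "spin": 0, "fingers": 0.95},
  {"translation": [0, 0, 0.025], "spin": 0, "fingers": 0.95},
  {"translation": [0, 0, 0.018], "spin": 0, "fingers": 0.9},
  {"translation": [0, 0, 0.0065], "spin": 0, "fingers": 0.8},
  {"translation": [0, 0, 0], "spin": 0, "fingers": 0.75},
  {"translation": [0, 0, 0], "spin": 0, "fingers": 0.7},
  {"translation": [0, 0, 0], "spin": 0, "fingers": 0.65},
  {"translation": [0, 0, 0], "spin": 0, "fingers": 0.6},
  {"translation": [0, 0, 0], "spin": 0, "fingers": 0.5},
  {"translation": [0, 0, 0], "spin": 0, "fingers": 0.5},
  {"translation": [0, 0, 0], "spin": 0, "fingers": 0.5},
], newtons=30)

```text
t: 17.25
ee_pos: [0.4508, 0.0116, 0.0545]
ee_rot: [0.001, -0.111, 0.994, 0.0]
wrist_force: [-0.8, 0.3, 7.6]
grip_width: 0.0558
gripper_force: 29.9
```

```bash
python3 go.py .6897 .1595 .09 16.3
```

```text
t 17.25 pos [0.4508 0.0116 0.0545] close deg 102.8 j7 1.53 width 0.0558
shift mm [-265.8   91.3  -35.1] len 283 spin 86.5
shift if spun first [ 74.9 270.8 -35.1]
```

send_rows([
  {"translation": [0, 0, -0.005], "spin": 0, "fingers": 0.5},
  {"translation": [0, 0, -0.013], "spin": 0, "fingers": 0.5},
  {"translation": [0, 0, -0.02], "spin": 0, "fingers": 0.5},
  {"translation": [-0.01, 0.0035, -0.01], "spin": 0, "fingers": 0.5},
  {"translation": [-0.02, 0.007, 0], "spin": 0, "fingers": 0.5},
  {"translation": [-0.03, 0.0103, 0], "spin": 0, "fingers": 0.5},
  {"translation": [-0.033, 0.0113, 0], "spin": 0, "fingers": 0.5},
  {"translation": [-0.033, 0.0113, 0], "spin": 0, "fingers": 0.5},
  {"translation": [-0.033, 0.0113, 0], "spin": 0, "fingers": 0.5},
  {"translation": [-0.033, 0.0113, 0], "spin": 0, "fingers": 0.5},
  {"translation": [-0.033, 0.0113, 0], "spin": 0, "fingers": 0.5},
  {"translation": [-0.023, 0.008, 0], "spin": 0, "fingers": 0.5},
  {"translation": [-0.012, 0.004, 0], "spin": 0, "fingers": 0.5},
  {"translation": [-0.0058, 0.002, 0], "spin": 0, "fingers": 0.5},
  {"translation": [0, 0, 0], "spin": 4.5, "fingers": 0.5},
  {"translation": [0, 0, 0], "spin": 6.5, "fingers": 0.5},
  {"translation": [0, 0, 0], "spin": 6.5, "fingers": 0.5},
  {"translation": [0, 0, 0], "spin": 6.5, "fingers": 0.5},
  {"translation": [0, 0, 0], "spin": 6.5, "fingers": 0.5},
])

```text
t: 18.83
ee_pos: [0.6882, 0.1587, 0.1019]
ee_rot: [-0.001, 0.157, 0.988, -0.0]
wrist_force: [0.4, 0.7, -2.1]
grip_width: 0.0556
gripper_force: 29.9
```

send_rows([
  {"translation": [0, 0, 0], "spin": 6.5, "fingers": 0.5},
  {"translation": [0, 0, 0], "spin": 6.5, "fingers": 0.5},
  {"translation": [0, 0, 0], "spin": 6.5, "fingers": 0.5},
  {"translation": [0, 0, 0], "spin": 6.5, "fingers": 0.5},
  {"translation": [0, 0, 0], "spin": 6.5, "fingers": 0.5},
  {"translation": [0, 0, 0], "spin": 6.5, "fingers": 0.5},
  {"translation": [0, 0, 0], "spin": 6.5, "fingers": 0.5},
  {"translation": [0, 0, 0], "spin": 6.5, "fingers": 0.5},
  {"translation": [0, 0, 0], "spin": 4, "fingers": 0.5},
  {"translation": [0, 0, 0], "spin": 0, "fingers": 0.5},
  {"translation": [0, 0, 0], "spin": 0, "fingers": 0.5},
  {"translation": [0, 0, 0], "spin": 0, "fingers": 0.5},
])

```text
t: 19.83
ee_pos: [0.6887, 0.1594, 0.1018]
ee_rot: [-0.0, 0.599, 0.801, -0.0]
wrist_force: [-0.2, -0.0, -1.5]
grip_width: 0.0556
gripper_force: 29.9
```

```bash
python3 pk.py side 200 120 400 270 e1.png; python3 go.py .6897 .1595 .0248 16.3; python3 hx.py mould_long .09 .6897 .1595
```

```text
F [[ 0.4 -1.  -1.5]
 [-0.2 -1.  -3.2]]
t 19.93 pos [0.689  0.1594 0.1018] close deg 16.4 j7 0.32 width 0.0558
shift mm [-0.1  0.7 77. ] len 77 spin 0.1
shift if spun first [-0.1  0.7 77. ]
F [-0.05750485  0.71471441 -1.64800288] [0.68913088 0.15938444 0.10170949]
mould_long 1 [  0.707    0.6876   0.155  103.7676]
```

View pics/e1.png

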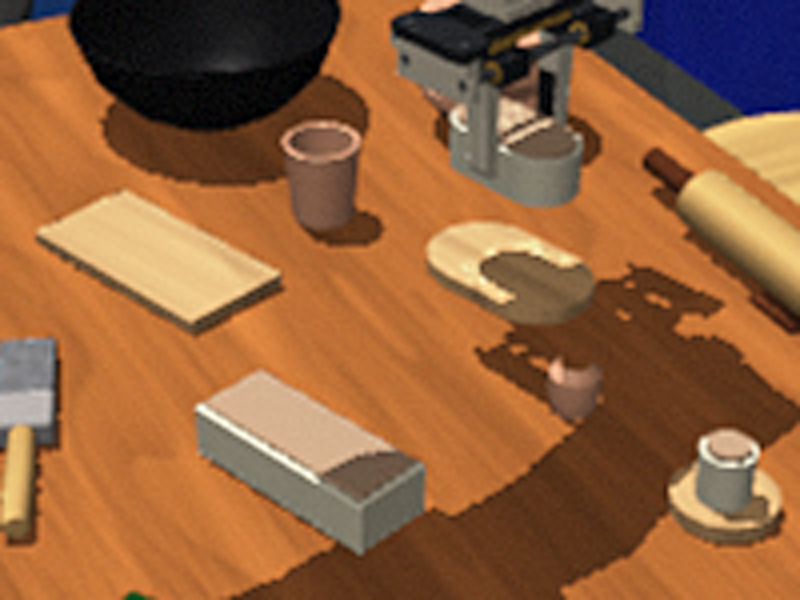

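The long mould is held level over its bat (crop 515,270), and the rect mould is untouched at (310,460). Lowering 76 mm, the last part slowly.

send_rows([
  {"translation": [0, 0.0007, 0.02], "spin": 0, "fingers": 0.5},
  {"translation": [0, 0, 0.025], "spin": 0, "fingers": 0.5},
  {"translation": [0, 0, 0.016], "spin": 0, "fingers": 0.5},
  {"translation": [0, 0, 0.008], "spin": 0, "fingers": 0.5},
  {"translation": [0, 0, 0.003], "spin": 0, "fingers": 0.5},
  {"translation": [0, 0, 0.002], "spin": 0, "fingers": 0.5},
  {"translation": [0, 0, 0.001], "spin": 0, "fingers": 0.5},
  {"translation": [0, 0, 0.001], "spin": 0, "fingers": 0.5},
  {"translation": [0, 0, 0], "spin": 0, "fingers": 0.5},
  {"translation": [0, 0, 0], "spin": 0, "fingers": 0.5},
])

```text
t: 20.97
ee_pos: [0.6902, 0.16, 0.0264]
ee_rot: [0.0, 0.6, 0.8, 0.0]
wrist_force: [0.6, 0.3, -2.0]
grip_width: 0.0556
gripper_force: 29.9
```

```bash
python3 go.py .6897 .1595 .0248 16.3; python3 hx.py mould_rect 0 .452 .007; python3 hx.py bat_rect 0 .4614 .2986; python3 - <<'E'
from h import *
p=grab_frame("side"); rs=[r for n in("bat_rect","bat_round") for r in regions_of(p,n)]
for r in rs:
    if np.hypot(*(r["uv"]-proj(p,[.4614,.2986,.01])[0]))<12: print("side",r["score"],fit("bat_rect",[(p,r["region"])],[.4614,.2986],0))
E
```

```text
t 20.97 pos [0.6902 0.16   0.0264] close deg 16.3 j7 0.36 width 0.0556
shift mm [-0.3 -0.7  1.6] len 2 spin 0.0
shift if spun first [-0.3 -0.7  1.6]
F [ 0.17378926 -0.38892985 -2.66095888] [0.69014641 0.15995262 0.0262106 ]
mould_rect 2 [9.414000e-01 4.504000e-01 7.700000e-03 1.085692e+02]
mould_rect 1 [9.667000e-01 4.499000e-01 8.500000e-03 1.086544e+02]
mould_rect 1 [9.380000e-01 4.506000e-01 4.300000e-03 1.075643e+02]
F [ 0.87021602  1.04840611 -1.61798936] [0.68993392 0.159853   0.02579243]
bat_rect 1 [  0.9541   0.4638   0.2931 -70.2776]
side 0.66 (np.float64(0.9112010221465077), np.float64(0.46215847330653764), np.float64(0.29403376604834774), np.float64(106.99025076984077))
```

send_rows([
  {"translation": [0, 0, 0.0007], "spin": 0, "fingers": 0.5},
  {"translation": [0, 0, 0.0007], "spin": 0, "fingers": 0.5},
  {"translation": [0, 0, 0.0007], "spin": 0, "fingers": 0.5},
  {"translation": [0, 0, 0], "spin": 0, "fingers": 0.5},
  {"translation": [0, 0, 0], "spin": 0, "fingers": 0.5},
])

```text
t: 21.93
ee_pos: [0.6899, 0.1599, 0.0247]
ee_rot: [-0.0, 0.6, 0.8, 0.0]
wrist_force: [-3.6, -0.5, 8.3]
grip_width: 0.0561
gripper_force: 29.9
```

Contact (8 N). Releasing and rising.

send_rows([
  {"translation": [0, 0, 0], "spin": 0, "fingers": 0.65},
  {"translation": [0, 0, 0], "spin": 0, "fingers": 0.75},
  {"translation": [0, 0, 0], "spin": 0, "fingers": 0.85},
  {"translation": [0, 0, -0.01], "spin": 0, "fingers": 0.9},
  {"translation": [0, 0, -0.03], "spin": 0, "fingers": 0.95},
  {"translation": [0, 0, -0.04], "spin": 0, "fingers": 0.95},
  {"translation": [0, 0, -0.02], "spin": 0, "fingers": 0.95},
  {"translation": [0, 0, 0], "spin": 0, "fingers": 0.95},
])

```text
t: 22.6
ee_pos: [0.6928, 0.1599, 0.1294]
ee_rot: [0.003, 0.6, 0.8, 0.003]
wrist_force: [1.6, 0.6, 1.0]
grip_width: 0.0882
gripper_force: 0.0
```

```bash
python3 go.py .4502 .0075 .1 18.6; python3 hx.py mould_long .012 .69 .1595
```

```text
t 22.6 pos [0.6928 0.1599 0.1294] close deg 16.3 j7 0.31 width 0.0882
shift mm [ -78.2 -275.8   27.3] len 288 spin -2.3
shift if spun first [ -67.1 -278.7   27.3]
F [0.15447848 0.3450034  0.87325355] [0.69027721 0.16011292 0.12488624]
mould_long 2 [  0.5626   0.6902   0.1574 -78.0245]
mould_long 1 [2.243000e-01 6.775000e-01 1.437000e-01 1.593984e+02]
mould_long 1 [  0.9082   0.6902   0.1574 -78.0155]
```

send_rows([
  {"translation": [-0.004, -0.013, 0], "spin": -2.3, "fingers": 0.97},
  {"translation": [-0.007, -0.024, 0], "spin": 0, "fingers": 0.97},
  {"translation": [-0.009, -0.033, 0], "spin": 0, "fingers": 0.97},
  {"translation": [-0.009, -0.033, 0], "spin": 0, "fingers": 0.97},
  {"translation": [-0.009, -0.033, 0], "spin": 0, "fingers": 0.97},
  {"translation": [-0.009, -0.033, 0], "spin": 0, "fingers": 0.97},
  {"translation": [-0.009, -0.033, 0], "spin": 0, "fingers": 0.97},
  {"translation": [-0.006, -0.033, 0], "spin": 0, "fingers": 0.97},
  {"translation": [-0.004, -0.024, 0], "spin": 0, "fingers": 0.97},
  {"translation": [-0.002, -0.016, 0], "spin": 0, "fingers": 0.97},
  {"translation": [0, 0, 0], "spin": 0, "fingers": 0.97},
  {"translation": [0, 0, 0], "spin": 0, "fingers": 0.97},
  {"translation": [0, 0, 0], "spin": 0, "fingers": 0.97},
])

```text
t: 23.88
ee_pos: [0.4517, 0.0085, 0.1232]
ee_rot: [0.0, 0.583, 0.812, 0.0]
wrist_force: [-0.2, -0.6, 0.4]
grip_width: 0.0902
gripper_force: 0.0
```

```bash
python3 hx.py bat_rect 0 .462 .295; python3 hx.py mould_long .012 .69 .1595; python3 pk.py top 120 110 420 290 f1.png;  python3 go.py .4502 .0075 .013 18.6;
```

```text
F [-0.4986821   0.68581236 -0.19885316] [0.45182516 0.00860939 0.12320606]
bat_rect 1 [  0.727    0.461    0.293  107.0668]
F [0.06337349 0.1953657  0.67643296] [0.4510962  0.00836764 0.12335306]
mould_long 2 [  0.9248   0.689    0.16   105.537 ]
mould_long 1 [  0.963    0.6883   0.161  105.4902]
mould_long 1 [  0.9367   0.6888   0.1553 -76.608 ]
F [[0.2 0.4 0.6]
 [0.3 0.2 0.1]]
t 24.38 pos [0.4508 0.0081 0.1235] close deg 18.6 j7 0.57 width 0.0906
shift mm [ -0.4  -0.7 110.5] len 111 spin 0.0
shift if spun first [ -0.4  -0.7 110.5]
```

View pics/f1.png

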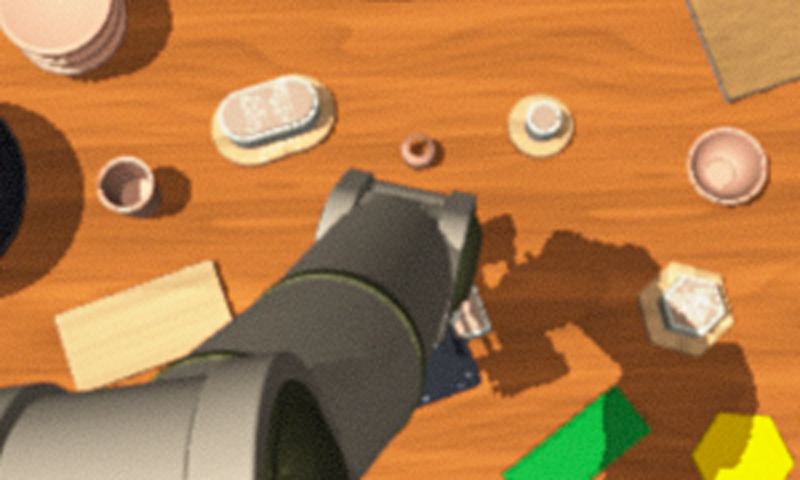

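All three placed moulds sit on their own bats: long at crop (270,115), round at (543,120) and hex at (693,305). The apparent outward shift is parallax. Next I grasp the rect mould and refine its bat's pose.

send_rows([
  {"translation": [-0.0004, -0.0007, 0.025], "spin": 0, "fingers": 0.97},
  {"translation": [0, 0, 0.035], "spin": 0, "fingers": 0.97},
  {"translation": [0, 0, 0.03], "spin": 0, "fingers": 0.97},
  {"translation": [0, 0, 0.016], "spin": 0, "fingers": 0.9},
  {"translation": [0, 0, 0.0055], "spin": 0, "fingers": 0.8},
  {"translation": [0, 0, 0], "spin": 0, "fingers": 0.75},
  {"translation": [0, 0, 0], "spin": 0, "fingers": 0.7},
  {"translation": [0, 0, 0], "spin": 0, "fingers": 0.65},
  {"translation": [0, 0, 0], "spin": 0, "fingers": 0.55},
  {"translation": [0, 0, 0], "spin": 0, "fingers": 0.5},
  {"translation": [0, 0, 0], "spin": 0, "fingers": 0.5},
  {"translation": [0, 0, 0], "spin": 0, "fingers": 0.5},
], newtons=40)

```text
t: 25.38
ee_pos: [0.4509, 0.0076, 0.0131]
ee_rot: [0.001, 0.583, 0.812, 0.001]
wrist_force: [0.6, -1.2, 9.8]
grip_width: 0.0597
gripper_force: 40.0
```

```bash
python3 go.py .462 .298 .08 18.8; python3 - <<'E'
from h import *
for n in ("top","side"):
    p=grab_frame(n); im=cv2.imread(f"pics/{n}0.png"); 
    M=np.zeros(im.shape[:2]*np.array(S),np.uint8); fill(M,p,"bat_rect",.462,.297,np.radians(108.5),0,1)
    m=cv2.resize(M,im.shape[1::-1],interpolation=cv2.INTER_AREA)
    k=np.ones((5,5)); g=np.where(cv2.erode(m,k)>0,1,np.where(cv2.dilate(m,k)>0,np.where(m>0,3,2),0)).astype(np.uint8)
    cv2.grabCut(im,g,None,np.zeros((1,65)),np.zeros((1,65)),5,cv2.GC_INIT_WITH_MASK)
    m=(g&1)>0; print(n,m.sum(),np.round(fit("bat_rect",[(p,m)],[.462,.297],0),4))
E
```

```text
t 25.38 pos [0.4509 0.0076 0.0131] close deg 18.6 j7 0.7 width 0.0597
shift mm [271.6 103.5 -66.8] len 298 spin -0.2
shift if spun first [271.3 104.3 -66.8]
top 1912 [  0.9455   0.4617   0.2998 108.3645]
side 977 [  0.8536   0.4659   0.3088 -71.9477]
```

send_rows([
  {"translation": [0, 0, -0.004], "spin": 0, "fingers": 0.5},
  {"translation": [0, 0, -0.012], "spin": 0, "fingers": 0.5},
  {"translation": [0, 0, -0.022], "spin": 0, "fingers": 0.5},
  {"translation": [0, 0, -0.022], "spin": 0, "fingers": 0.5},
  {"translation": [0.01, 0.0038, -0.01], "spin": 0, "fingers": 0.5},
  {"translation": [0.02, 0.0076, 0], "spin": 0, "fingers": 0.5},
  {"translation": [0.03, 0.0114, 0], "spin": 0, "fingers": 0.5},
  {"translation": [0.03, 0.0114, 0], "spin": 0, "fingers": 0.5},
  {"translation": [0.03, 0.0114, 0], "spin": 0, "fingers": 0.5},
  {"translation": [0.03, 0.0114, 0], "spin": 0, "fingers": 0.5},
  {"translation": [0.03, 0.0114, 0], "spin": 0, "fingers": 0.5},
  {"translation": [0.03, 0.0114, 0], "spin": 0, "fingers": 0.5},
  {"translation": [0.028, 0.0106, 0], "spin": 0, "fingers": 0.5},
  {"translation": [0.02, 0.0076, 0], "spin": 0, "fingers": 0.5},
  {"translation": [0.01, 0.0038, 0], "spin": 0, "fingers": 0.5},
  {"translation": [0.0042, 0.0016, 0], "spin": 0, "fingers": 0.5},
  {"translation": [0, 0, 0], "spin": 0, "fingers": 0.5},
  {"translation": [0, 0, 0], "spin": 0, "fingers": 0.5},
  {"translation": [0, 0, 0], "spin": 0, "fingers": 0.5},
])

```text
t: 27.07
ee_pos: [0.4612, 0.2965, 0.0822]
ee_rot: [0.0, 0.584, 0.812, -0.0]
wrist_force: [-0.9, -0.3, -3.6]
grip_width: 0.0597
gripper_force: 40.0
```

```bash
python3 pk.py side 170 90 370 240 g1.png; python3 go.py .4617 .2985 .0251 18.6
```

```text
F [[-0.9  0.  -3.2]
 [ 0.1  0.3 -4.4]]
t 27.17 pos [0.4614 0.2968 0.0822] close deg 18.5 j7 0.19 width 0.0597
shift mm [ 1.5  0.8 57.1] len 57 spin -0.1
shift if spun first [ 1.5  0.8 57.1]
```

View pics/g1.png

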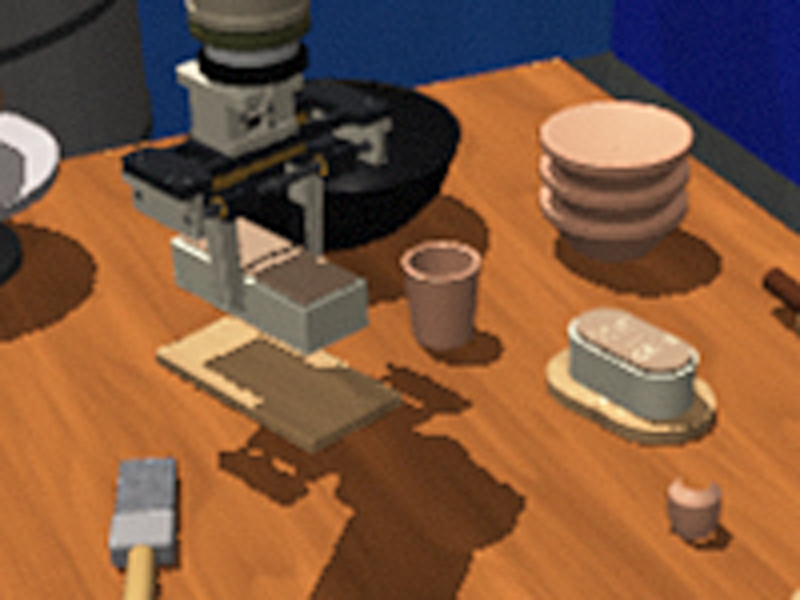

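The rect mould is held level over its bat (crop 280,380) with the cup clear at (440,300). Lowering.

send_rows([
  {"translation": [0.0015, 0.0008, 0.015], "spin": 0, "fingers": 0.5},
  {"translation": [0, 0, 0.02], "spin": 0, "fingers": 0.5},
  {"translation": [0, 0, 0.012], "spin": 0, "fingers": 0.5},
  {"translation": [0, 0, 0.005], "spin": 0, "fingers": 0.5},
  {"translation": [0, 0, 0.002], "spin": 0, "fingers": 0.5},
  {"translation": [0, 0, 0.001], "spin": 0, "fingers": 0.5},
  {"translation": [0, 0, 0], "spin": 0, "fingers": 0.5},
  {"translation": [0, 0, 0], "spin": 0, "fingers": 0.5},
  {"translation": [0, 0, 0], "spin": 0, "fingers": 0.5},
])

```text
t: 27.92
ee_pos: [0.4618, 0.3003, 0.0276]
ee_rot: [0.0, 0.583, 0.812, 0.0]
wrist_force: [0.8, -0.2, -4.6]
grip_width: 0.0597
gripper_force: 40.0
```

```bash
python3 hx.py mould_rect .0145 .4617 .299; python3 pk.py top 130 190 230 265 i1.png; python3 go.py .4617 .2985 .0251 18.6
```

```text
F [-0.72462294  0.39987201 -4.07342774] [0.46163901 0.30032006 0.02750008]
mould_rect 1 [  0.7439   0.4614   0.2932 107.2426]
F [[-0.7 -0.6 -4.3]
 [-0.3  0.1 -3.8]]
t 28.22 pos [0.4615 0.3001 0.0272] close deg 18.6 j7 0.24 width 0.0593
shift mm [-1.6 -0.3  2.1] len 3 spin 0.0
shift if spun first [-1.6 -0.3  2.1]
```

View pics/i1.png

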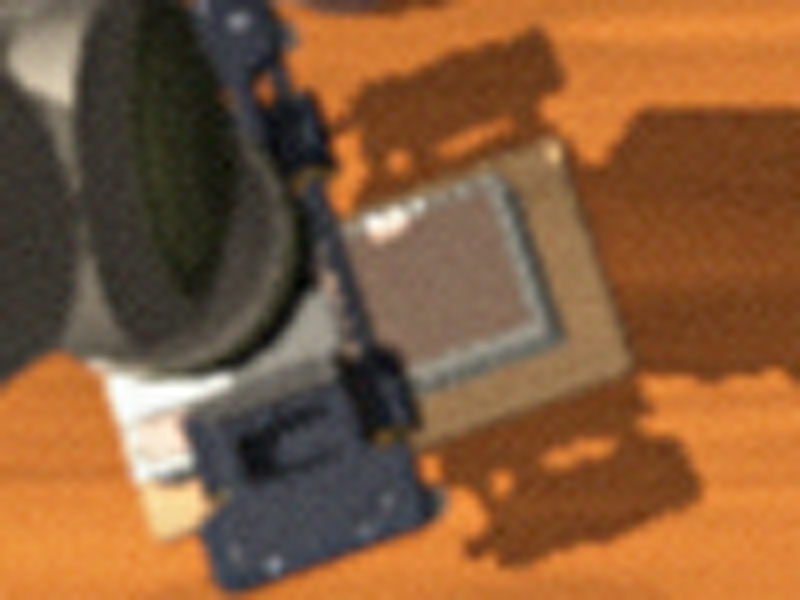

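Allowing for about 11 mm of parallax, the right margin is about 14 mm against the nominal 15 mm, so it's centred. Final lowering.

send_rows([
  {"translation": [-0.001, 0, 0.001], "spin": 0, "fingers": 0.5},
  {"translation": [0, 0, 0.0007], "spin": 0, "fingers": 0.5},
  {"translation": [0, 0, 0.0007], "spin": 0, "fingers": 0.5},
  {"translation": [0, 0, 0], "spin": 0, "fingers": 0.5},
  {"translation": [0, 0, 0], "spin": 0, "fingers": 0.5},
])

```text
t: 28.63
ee_pos: [0.4618, 0.299, 0.0252]
ee_rot: [-0.0, 0.583, 0.812, 0.0]
wrist_force: [-1.8, -1.4, 6.6]
grip_width: 0.0599
gripper_force: 40.0
```

send_rows([
  {"translation": [0, 0, 0], "spin": 0, "fingers": 0.68},
  {"translation": [0, 0, 0], "spin": 0, "fingers": 0.75},
  {"translation": [0, 0, 0], "spin": 0, "fingers": 0.85},
  {"translation": [0, 0, 0], "spin": 0, "fingers": 0.93},
  {"translation": [0, 0, -0.01], "spin": 0, "fingers": 0.95},
  {"translation": [0, 0, -0.03], "spin": 0, "fingers": 0.95},
  {"translation": [0, 0, -0.041], "spin": 0, "fingers": 0.95},
  {"translation": [0, 0, -0.041], "spin": 0, "fingers": 0.95},
  {"translation": [0, 0, -0.041], "spin": 0, "fingers": 0.95},
  {"translation": [0, -0.035, -0.02], "spin": 0, "fingers": 0.95},
  {"translation": [-0.03, -0.03, 0], "spin": 0, "fingers": 0.95},
  {"translation": [-0.04, 0, 0], "spin": 0, "fingers": 0.95},
  {"translation": [-0.04, 0, 0], "spin": 0, "fingers": 0.95},
  {"translation": [-0.04, 0, 0], "spin": 0, "fingers": 0.95},
  {"translation": [-0.04, 0, 0], "spin": 0, "fingers": 0.95},
  {"translation": [-0.04, 0, 0], "spin": 0, "fingers": 0.95},
  {"translation": [-0.03, 0, 0], "spin": 0, "fingers": 0.95},
  {"translation": [0, 0, 0], "spin": 0, "fingers": 0.95},
  {"translation": [0, 0, 0], "spin": 0, "fingers": 0.95},
])

```text
t: 30.22
ee_pos: [0.4837, 0.0308, 0.2083]
ee_rot: [0.0, 0.585, 0.811, 0.0]
wrist_force: [-0.1, -0.7, -0.1]
grip_width: 0.0881
gripper_force: 0.0
```

```bash
for a in "mould_rect .012 .4617 .2985" "mould_long .012 .69 .16" "mould_round .012 .673 -.136" "mould_hex .012 .4667 -.282"; do python3 hx.py $a | grep -v F; done; python3 - <<'E'
from h import *
for k in ("top","side"):
    p=grab_frame(k)
    for n in ("cup","bowl"): 
        for r in place_of(p,n)[:1]: print(n,k,np.round(r["uv"]),np.round(back(p,r["uv"],0)[:2],3))
p=grab_frame("side"); cv2.imwrite("pics/end.png",cv2.resize(p["pixels"][100:370,180:480],(660,594),interpolation=cv2.INTER_CUBIC)[:,:,::-1])
print(observe()["ee_pos"])
E
```

```text
mould_rect 2 [  0.8663   0.4619   0.2989 108.8913]
mould_rect 1 [  0.8382   0.4619   0.2997 109.9077]
mould_rect 1 [  0.9218   0.4614   0.2948 106.9544]
mould_long 2 [  0.7172   0.6905   0.1594 101.9636]
mould_long 1 [  0.5531   0.7021   0.1714 -35.487 ]
mould_long 1 [  0.9073   0.6897   0.1566 100.9539]
mould_round 1 [ 0.7763  0.6703 -0.1334 11.7978]
mould_hex 1 [ 0.9412  0.4645 -0.2803 16.8482]
cup top [171. 184.] [0.605 0.314]
bowl top [388. 176.] [ 0.61  -0.322]
cup side [280. 171.] [0.613 0.319]
bowl side [408. 304.] [ 0.612 -0.327]
[0.48359546 0.03261582 0.20766026]
```

View pics/end.png

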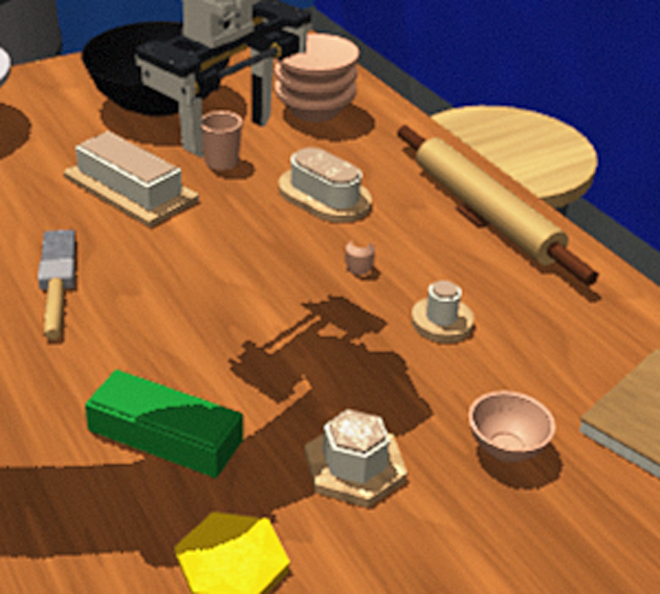

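All four moulds stand centred and upright on their own bats: rect (130,180), long (325,185), round (443,310) and hex (357,455). The cup and bowl have not moved.

```bash
python3 -c "
from cell import *
print(hand_in())"
```

```text
the job is handed in; nothing more can be done
None
```

I set all four moulds on their own bats, in order from the top down; the final pictures show them centred and upright, with the cup and bowl where they were, and I handed the job in at about 30 s without getting a verdict back.

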